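# Turn the rinsed pan upside down under the low drying shelf

## Task

Pick up the counting spatula and, using only the spatula on it, tip over the small steel pan that stands under the low wire shelf so that it lies upside down, keeping it under the shelf and not pushing hard against the shelf. Then push the upturned pan sideways with the spatula until one long side of its rim lies along the stop rail, and lay the spatula back across the counting tray the way it lay. Leave the pill bottle and the jar where they stand.

Things in the scene. Friction and masses are not known exactly. Their poses are not given: they have to be found in the camera images.
- pan: Empty open steel pan, loose, about 100 g, upright under the wire shelf. 132 (x) x 76 (y) x 34 mm high; origin at the centre of its underside, +z out of its open side. Body 106 x 50 mm with upright walls; a rim 13 mm wide stands out all round at the top: 3 mm flat, underside 31 mm up, with a rolled edge 5 mm thick reaching down to 29 mm
- pan_mouth (a point): Centre of the same pan's open side, level with the rim's top. Too long to stand on end under the shelf, but free to turn about its length. Lifted by one long rim it rolls on the other lower edge, comes to rest on that side at about 70 degrees and falls over past about 115 (a blade still caught between rim and wall then holds it up); its centre then lies about 100 mm to that side
- rack: Fixed low wire shelf on four corner legs. Origin on the worktop under the deck's centre, x to the back, z up. Deck 190 (x) x 388 mm (y), clear height beneath 110 mm, top 118 mm; legs 8 mm thick with 14 mm feet; front and sides open. Three paper cups stand upside down on the deck's back half, up to 147 mm high
- stop_rail: Fixed straight aluminium strip on the worktop under the wire shelf, on the pan's left or right (varies). 150 mm long (its x, parallel to the rack's x) x 12 mm wide (its y) x 14 mm high; origin at the centre of its underside
- count_tray: Fixed pill counting tray, 172 (its x) x 134 mm (its y), left or right of the wire shelf; origin at the centre of its underside, +y roughly towards the robot. Its two walls at y = -63 and +64 mm are 32 mm high; between x = -54 and +38 mm it is open, floor 18 mm up, and the spatula lies across both walls there; beyond +38 mm is a trough with a clear lid, 39 mm high
- spatula_grip (a point): Point on the handle of the white counting spatula (loose, 48 g, 208 mm long in y, 18 mm wide in x; handle 9 mm thick), mid-thickness, 20 mm from the handle's end; +y to that end (towards the robot at first). It overhangs the tray's wall by some 35 mm, about 37 mm above the worktop, nothing below. The blade's tip is 188 mm off in -y
- spatula_blade (a point): Point in the middle of the same spatula's blade, 138 mm in -y from spatula_grip and 50 mm from the blade's tip; same axes. The blade (18 mm wide, 3 mm thick, 100 mm long) begins 88 mm in -y from spatula_grip
- pill_bottle: White pill bottle, 48 mm across, 88 mm high, loose, standing under the wire shelf on the side away from the stop rail; origin at the centre of its foot
- amber_jar: Amber jar with a white lid, 68 mm across, 92 mm high, loose, standing on the worktop on the side of the wire shelf away from the counting tray; origin at the centre of its foot
There are look-alikes about, which are no part of the job. There is more than one size of the stop_rail; the job needs the larger.

How it is judged:
On the way, in this order (a step that is already met when the one before it is completed fails the run):
1. the spatula is lifted off the counting tray (height (world z) of each of spatula_grip, spatula_blade above 0.06 m), for 0.1 s.
2. the pan is upside down under the shelf (angle between pan's own z axis and vertical above 3 rad and x of pan in the frame of rack above -0.05 m and linear speed of pan below 0.1 m/s), for 0.1 s.
At the end, for the whole second after the job is handed in: The pan lies flat upside down under the wire shelf (out at the front by 15 mm at most), a long rim side along the stop rail within 6 mm and 0.08 rad; the spatula rests across both walls of the counting tray, handle towards the robot, within 0.4 rad of square; all at rest and let go (angle between pan's own z axis and vertical above 3.05 rad and height (world z) of pan below 0.04 m and y of pan in the frame of stop_rail between -0.05 and 0.05 m and angle between the x axis of pan and the x axis of stop_rail, either way round below 0.08 rad and x of pan in the frame of rack between -0.045 and 0.05 m and linear speed of each of pan, spatula below 0.02 m/s and z of spatula_grip in the frame of count_tray between 0.03 and 0.046 m and z of spatula_blade in the frame of count_tray between 0.026 and 0.046 m and y of spatula_grip in the frame of count_tray above 0.065 m and angle between the y axis of spatula_grip and the y axis of count_tray, either way round below 0.4 rad and x of spatula_grip in the frame of count_tray between -0.06 and 0.05 m); the robot touches nothing.
It fails at once if the gripper or arm touches the pan (contact force between any of the fingers, the arm and pan above 1 N).
It fails at once if the pan is drawn out from under the shelf (x of pan in the frame of rack below -0.065 m).
It fails at once if the shelf is pushed with more than 12 N (contact force between any of the fingers, the arm, spatula and rack above 12 N).
It fails at once if the pill bottle is moved more than 15 mm or tipped (distance of pill_bottle from where it was at the start of the episode above 0.015 m or angle between pill_bottle's own z axis and vertical above 0.3 rad).
It fails at once if the jar is moved more than 15 mm or tipped (distance of amber_jar from where it was at the start of the episode above 0.015 m or angle between amber_jar's own z axis and vertical above 0.3 rad).
It also fails if it takes over 72 s, if anything falls off the work surface, if the arm or the gripper's body presses on something with over 40 N, if the wrist force passes 120 N, or if a joint passes its speed limit or range.

## Robot

A 6-joint arm with a two-finger parallel gripper is mounted at the origin on a cart in front of the work surface, level with it; the furniture and walls round the work are solid. World frame = base frame: x ahead of the robot, y to its left, z up, the work surface at z = 0. Lengths are in m, angles in rad, forces in N, time in s.
With the tool pointing down it reaches from about 0.225 to 0.725 m from the base axis. Payload 3.1 kg.
Tool frame: the origin (TCP) lies at the very end of the fingers, on their centre line; the grasp point (between the pads) lies 19 mm behind it; z points along the fingers, y is the direction in which the jaws open and shut (so a half turn about z gives the same grasp; the last joint's range is limited). The gripper opens to 85 mm and grips with 20 to 120 N. Pads are 22 mm wide; open, the fingers measure 114 mm over their backs; the gripper's body (76 mm by 85 mm) begins 54 mm behind the grasp point. The pads swing forward as they close: fully open they stand 13 mm farther back than shut.
Start: joints at [1.159, 0.048, 0.099, 1.622, 0, 1.443], TCP at [0.147, 0.504, 0.231] pointing down, gripper open.
Joint ranges: [-2.91, 2.91], [-0.99, 1.94], [-1.21, 1.42], [-2.12, 2.29], [-1.49, 1.47], [-3.14, 3.14]. Speed limits (rad/s): [2.79, 2.79, 3.14, 3.14, 3.14, 3.14].

## Interface

Orientations are given as a unit quaternion [x, y, z, w].
In Python, from workcell import r gives the robot as it stands.
- The arm moves only by the shell command python3 -m inch 'ROWS' [OPENING] [FORCE]. ROWS is JSON, one flat list of numbers, 6 for each row, row after row: the shift along the tool's x, y, z in m, then the turn, a rotation vector about the tool's x, y, z in rad. In form: [x, y, z, wx, wy, wz, x, y, z, wx, wy, wz, ...]. A call has exactly 8 rows; each row shifts and turns the commanded pose from where the row before left it, along the tool's axes as they then stand; what a row does not reach is not made up. A row lasts 1/10 s, in which the tool goes at most 50 mm and 8.59 degrees, less where a joint would pass 70% of its speed; a pose out of reach is approached as far as the arm can. A call with a gripper value outside its range is refused whole. OPENING is the opening, from 0 (shut) to 1 (fully open), set as the call begins (- or left out, the last holds). The fingers move at their own pace and stop on an object; FORCE is the grip in N (left out, the last holds). Time passes only in rows, so rows that do not move let the fingers close, or fill a call up. It gives the time, the measured TCP pose, the force and the opening at its end, in the units of the state.
- r.get_state(): the state, without advancing time (a new reading comes with each control period).
- r.get_image(name): name is "scene" or "top"; returns the picture (480x640x3 uint8, red, green, blue); there is no depth.
- r.calibration(name): a dict with "fx", "fy", "cx", "cy" (pixels), "k1" (the pictures are not rectified: a ray, as slopes to the right and down, at radius r is drawn at 1 + k1 r^2 times it, then the intrinsics apply), "pose" (4x4, takes a point from camera to world coordinates). Camera axes: x right, y down, z forward; pixel columns grow to the right and rows downward; lengths in m; the calibration is good to about 2 mm. A picture is of the moment at which its call begins. calibration takes no time and is no camera call.
- r.hand_in(): hands the job in, once; it reports no verdict.
The state is a dict: "time_s": time; "q": joint angles; "joint_velocities": joint speeds; "joint_efforts": joint torques, N m; "eef_pos": TCP position; "ee_rot": TCP orientation; "wrist_force": force on the tool from outside, world axes, zero at the start; "moment": the same for the moment, N m; "gripper_width": finger opening in m.
Only numpy, scipy, OpenCV 4.12 (cv2) and the standard library are available. Lean on these libraries where they do the work, as an engineer would, in place of code of your own. Each camera call takes 0.05 s, during which the arm holds its last target.

## Working session

There is one attempt and no reset: what is moved stays moved. The work goes in short steps, Python scripts to look and compute and a shell command to move; the robot and the scene stay as the last step left them, time stands still between calls to the robot, and variables do not carry over. Pictures are saved under pics/ and viewed, and the job is handed in when it is done.

```bash
ls; mkdir -p pics
python3 - <<'E'
from workcell import r
import cv2,json,numpy as np
for n in ["scene","top"]:
    im=r.get_image(n); cv2.imwrite(f"pics/{n}0.png",im[:,:,::-1])
    c=r.calibration(n); print(n,{k:(np.round(v,4).tolist() if k=="pose" else v) for k,v in c.items()})
print(r.get_state())
E
```

```text
pics
scene {'fx': 433.65245096848554, 'fy': 433.65245096848554, 'cx': 313.3850095042942, 'cy': 243.06262059676325, 'k1': -0.018663415721978344, 'pose': [[0.8991, -0.1697, 0.4036, 0.0303], [-0.4375, -0.3807, 0.8146, -0.991], [0.0154, -0.909, -0.4166, 0.5767], [0.0, 0.0, 0.0, 1.0]]}
top {'fx': 454.1244941114167, 'fy': 454.1244941114167, 'cx': 324.43219141610524, 'cy': 251.18809596719456, 'k1': -0.11005837498180845, 'pose': [[-0.1529, -0.9679, 0.1993, 0.3049], [-0.9882, 0.1493, -0.0333, 0.0079], [0.0025, -0.2021, -0.9794, 1.0702], [0.0, 0.0, 0.0, 1.0]]}
{'time_s': 0.1, 'q': array([ 1.15917708e+00,  4.86387349e-02,  9.77232600e-02,  1.62199738e+00,
       -2.64416358e-05,  1.44299324e+00]), 'joint_velocities': array([ 0.00283467, -0.00109594,  0.00331231,  0.00213348, -0.00015914,
       -0.00035883]), 'joint_efforts': array([ 2.48156110e-03, -3.39852834e+01,  3.20934606e+01,  1.58070750e-02,
       -5.21664606e-05,  3.38181664e-06]), 'eef_pos': array([0.14680591, 0.50347061, 0.23023829]), 'ee_rot': array([ 1.41432177e-01,  9.89947382e-01, -1.02352639e-03, -2.69234309e-04]), 'wrist_force': array([ 0.86237487, -0.03877831, -0.54450598]), 'moment': array([0.03656722, 0.03626828, 0.02696131]), 'gripper_width': 0.08530123289728568}
```

View pics/scene0.png

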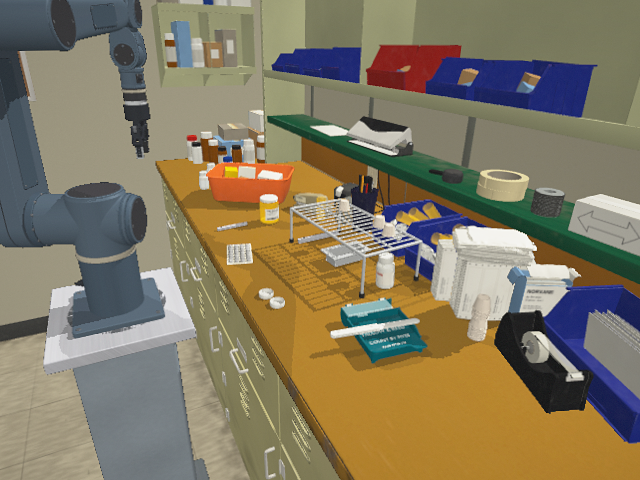

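View pics/top0.png

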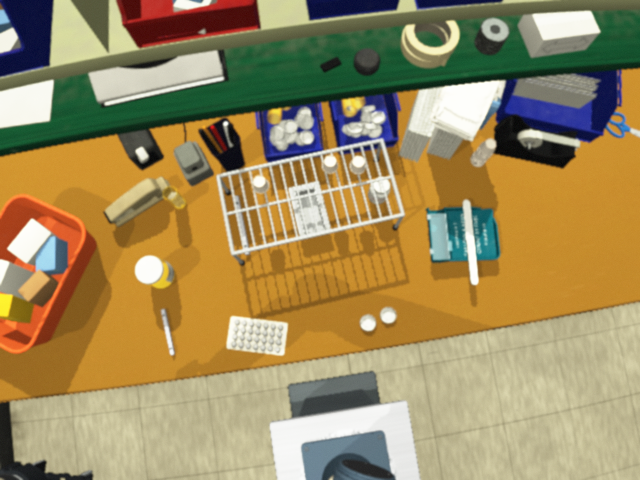

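Run:
```python
import cv2
a=cv2.imread("pics/top0.png");b=cv2.imread("pics/scene0.png")
cv2.imwrite("pics/t1.png",cv2.resize(a[130:290,200:420],None,fx=3.6,fy=3.6,interpolation=cv2.INTER_CUBIC))
cv2.imwrite("pics/t2.png",cv2.resize(a[190:300,410:520],None,fx=5,fy=5,interpolation=cv2.INTER_CUBIC))
cv2.imwrite("pics/s1.png",cv2.resize(b[185:315,250:440],None,fx=4,fy=4,interpolation=cv2.INTER_CUBIC))
```

```text
(no output)
```

View pics/t1.png

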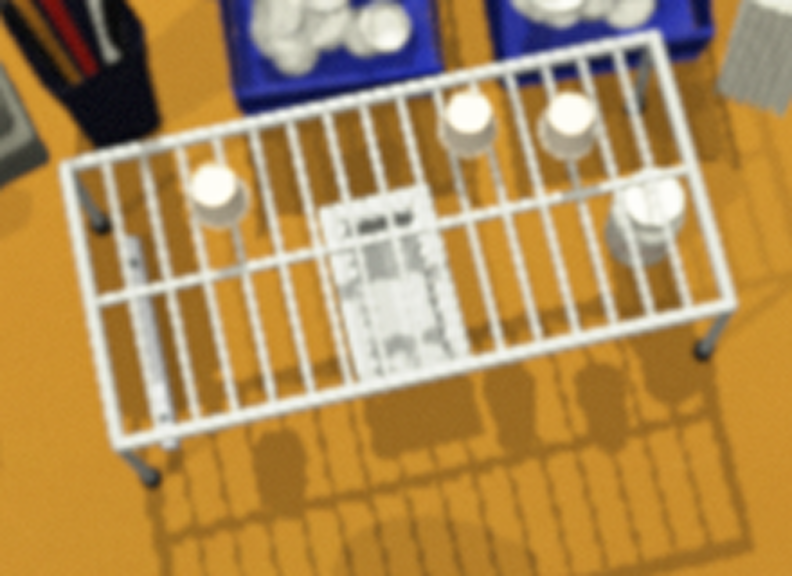

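View pics/t2.png

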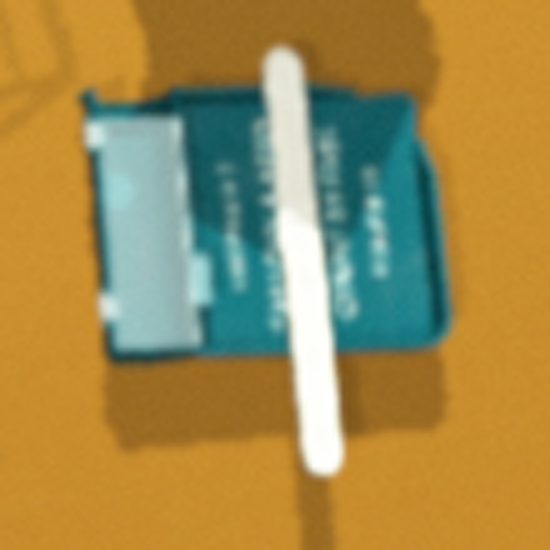

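View pics/s1.png

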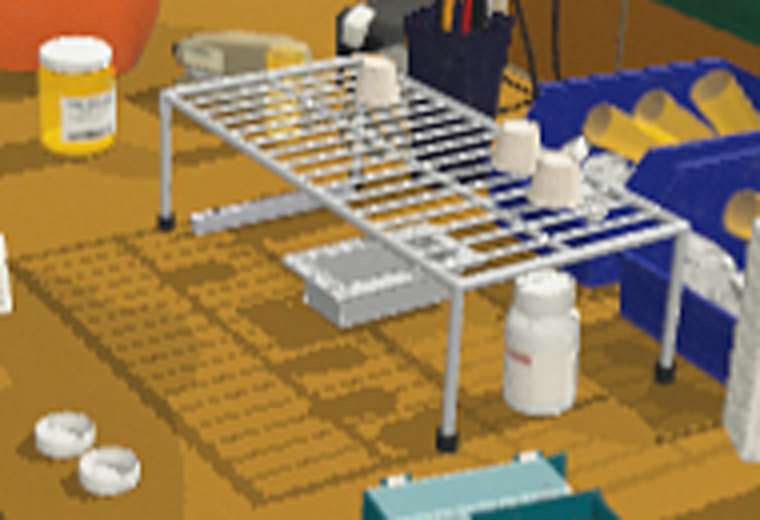

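```bash
cat > h.py <<'E'
import numpy as np, cv2
from workcell import r
from scipy.spatial.transform import Rotation as R
def ray(n,uv):
    c=r.calibration(n); K=np.array([[c['fx'],0,c['cx']],[0,c['fy'],c['cy']],[0,0,1.]])
    p=cv2.undistortPoints(np.array([[uv]],float),K,np.array([c['k1'],0,0,0,0.]))[0,0]
    T=np.array(c['pose']); return T[:3,3],T[:3,:3]@np.array([p[0],p[1],1])
def plane(n,uv,z):
    o,d=ray(n,uv); return o+d*(z-o[2])/d[2]
def proj(n,P):
    c=r.calibration(n); T=np.array(c['pose']); p=T[:3,:3].T@(np.array(P)-T[:3,3]); x,y=p[:2]/p[2]; s=1+c['k1']*(x*x+y*y)
    return np.array([c['fx']*x*s+c['cx'],c['fy']*y*s+c['cy']])
E
python3 - <<'E'
from h import *
np.set_printoptions(precision=4,suppress=True)
t1=lambda x,y,z:plane("top",(200+x/3.6-.5+.5/3.6,130+y/3.6-.5+.5/3.6),z)
t2=lambda x,y,z:plane("top",(410+x/5-.4,190+y/5-.4),z)
for n,f,pts in [("rail",t1,[(132,237,.014),(168,445,.014)]),("deck",t1,[(65,163,.118),(655,35,.118),(735,303,.118),(115,443,.118)]),
 ("feet",t1,[(101,222,.005),(152,478,.005),(703,350,.005)]),
 ("pan",t1,[(322,208,.034),(425,185,.034),(467,352,.034),(360,385,.034)]),("bottle",t1,[(653,195,.088)]),
 ("tray",t2,[(85,100,.036),(108,358,.036),(412,95,.032),(445,340,.032)]),("spat",t2,[(283,48,.035),(323,475,.041)]),("jar",lambda x,y,z:plane("top",(x,y),z),[(149,269,.092)])]:
    P=[f(*p) for p in pts]; print(n,*[q[:2] for q in P])
    if len(P)>1: print("  len",[np.linalg.norm(P[i+1]-P[i]).round(4) for i in range(len(P)-1)],[np.arctan2(*(P[i+1]-P[i])[[1,0]]).round(3) for i in range(len(P)-1)])
E
```

```text
rail [0.6905 0.164 ] [0.5432 0.1564]
  len [np.float64(0.1475)] [np.float64(-3.09)]
deck [0.7073 0.1849] [ 0.7358 -0.1929] [ 0.5548 -0.2089] [0.5258 0.1731]
  len [np.float64(0.3789), np.float64(0.1817), np.float64(0.3831)] [np.float64(-1.496), np.float64(-3.053), np.float64(1.646)]
feet [0.708  0.1854] [0.5247 0.1709] [ 0.5552 -0.2069]
  len [np.float64(0.1839), np.float64(0.379)] [np.float64(-3.063), np.float64(-1.49)]
pan [0.6836 0.0327] [ 0.6891 -0.0377] [ 0.5705 -0.0476] [0.5592 0.0248]
  len [np.float64(0.0707), np.float64(0.119), np.float64(0.0732)] [np.float64(-1.492), np.float64(-3.059), np.float64(1.726)]
bottle [ 0.6407 -0.1776]
tray [ 0.5784 -0.2839] [ 0.4539 -0.2696] [ 0.5584 -0.4449] [ 0.438  -0.4329]
  len [np.float64(0.1253), np.float64(0.2042), np.float64(0.1211)] [np.float64(3.027), np.float64(-1.033), np.float64(3.043)]
spat [ 0.5901 -0.3856] [ 0.3837 -0.3571]
  len [np.float64(0.2085)] [np.float64(3.005)]
jar [0.5234 0.3652]
```

Run:
```python
from h import *
np.set_printoptions(precision=4,suppress=True)
a=cv2.imread("pics/top0.png"); c=a[190:300,410:520]
hsv=cv2.cvtColor(c,cv2.COLOR_BGR2HSV); m=((hsv[:,:,1]<70)&(hsv[:,:,2]>150)).astype(np.uint8)
n,l,s,ce=cv2.connectedComponentsWithStats(m); i=1+np.argmax(s[1:,4]); print(s[i],ce[i])
ys,xs=np.nonzero(l==i)
P=np.array([plane("top",(410+x,190+y),.039)[:2] for x,y in zip(xs,ys)])
mu=P.mean(0);w,v=np.linalg.eigh(np.cov(P.T));d=v[:,1];d*=np.sign(d[0]);t=(P-mu)@d;q=(P-mu)@v[:,0]
print(mu,d,np.arctan2(d[1],d[0]),t.min(),t.max(),q.min(),q.max())
print("grip",mu+d*(t.min()+.02-.001))
for lo in np.arange(-.1,.1,.025):
    k=(t>lo)&(t<lo+.025);print(lo.round(3),q[k].mean().round(4),k.sum())
# scene view check
b=cv2.imread("pics/scene0.png"); cv2.imwrite("pics/s2.png",cv2.resize(b[285:370,315:435],None,fx=6,fy=6,interpolation=cv2.INTER_CUBIC))
```

```text
[ 17  24  24  45 765] [29.2327 46.2235]
[ 0.5093 -0.2997] [ 0.9958 -0.0914] -0.0915694837176446 -0.053531812750471454 0.055562753303496214 -0.026440449058040362 0.02373652391811636
grip [ 0.4749 -0.2966]
-0.1 nan 0
-0.075 0.0026 24
-0.05 -0.0022 197
-0.025 0.002 172
-0.0 0.0012 159
0.025 0.0 170
0.05 -0.0036 43
0.075 nan 0<stdin>:12: RuntimeWarning: Mean of empty slice.
  ret = ret.dtype.type(ret / rcount)
```

View pics/s2.png

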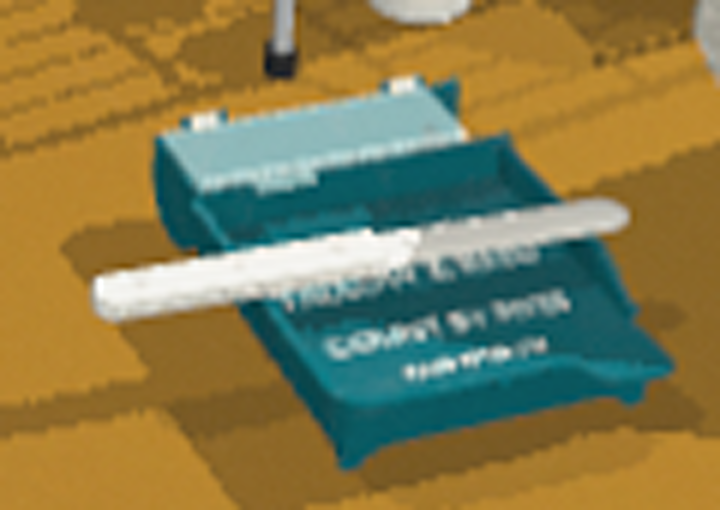

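Run:
```python
from h import *
np.set_printoptions(precision=4,suppress=True)
a=cv2.imread("pics/top0.png").astype(int); c=a[190:300,410:520]
m=((c[:,:,2]>165)&(c[:,:,0]>130)&(c[:,:,2]>=c[:,:,0]-4)).astype(np.uint8)
n,l,s,ce=cv2.connectedComponentsWithStats(m); i=1+np.argmax(s[1:,4]*(s[1:,3]>60)); print(s[i],ce[i])
ys,xs=np.nonzero(l==i)
P=np.array([plane("top",(410+x,190+y),.038)[:2] for x,y in zip(xs,ys)])
mu=P.mean(0);w,v=np.linalg.eigh(np.cov(P.T));d=v[:,1];d*=np.sign(d[0]);t=(P-mu)@d;q=(P-mu)@v[:,0]
print(mu,d,np.arctan2(d[1],d[0]),t.min(),t.max(),q.min(),q.max())
print("grip",mu+d*(t.min()+.02-.001))
for lo in np.arange(-.1,.1,.025):
    k=(t>lo)&(t<lo+.025);print(lo.round(3),q[k].mean().round(4),k.sum())
```

```text
[ 53  10  16  85 669] [60.2377 53.2167]
[ 0.4822 -0.3703] [ 0.9934 -0.1151] -0.11538921924386049 -0.09774184765930767 0.1062161406173545 -0.010447868784857772 0.010199619163883792
grip [ 0.4039 -0.3612]
-0.1 0.0001 80
-0.075 0.0001 93
-0.05 -0.0001 83
-0.025 0.0001 88
-0.0 -0.0003 84
0.025 -0.0005 74
0.05 -0.0001 72
0.075 0.0004 76
```

```bash
python3 -m inch '[0,0,0,0,0,-0.083, 0,0,0,0,0,-0.083, -0.018,-0.042,0,0,0,0, -0.0186,-0.0436,0,0,0,0, -0.0186,-0.0436,0,0,0,0, -0.0186,-0.0436,0,0,0,0, -0.0186,-0.0436,0,0,0,0, -0.0186,-0.0436,0,0,0,0]' 1
```

```text
time_s: 0.9
eef_pos: [0.2265, 0.231, 0.2308]
ee_rot: [0.058, 0.998, -0.0, 0.0]
wrist_force: [1.1, -0.6, 0.0]
gripper_width: 0.0852
```

```bash
python3 -m inch '[-0.0186,-0.0436,0,0,0,0, -0.0186,-0.0436,0,0,0,0, -0.0186,-0.0436,0,0,0,0, -0.0186,-0.0436,0,0,0,0, -0.0186,-0.0436,0,0,0,0, -0.0186,-0.0436,0,0,0,0, -0.0186,-0.0436,0,0,0,0, -0.0186,-0.0436,0,0,0,0]' 1; python3 -c "
from h import *
s=r.get_state();print(s['time_s'],s['eef_pos'],R.from_quat(s['ee_rot']).as_matrix().round(3),s['q'].round(3))"
```

```text
time_s: 1.7
eef_pos: [0.3333, -0.1333, 0.231]
ee_rot: [0.06, 0.998, 0.0, 0.0]
wrist_force: [0.5, 1.1, -0.5]
gripper_width: 0.0852
1.7 [ 0.33327105 -0.13325049  0.2310232 ] [[-0.993  0.119  0.   ]
 [ 0.119  0.993  0.   ]
 [-0.     0.    -1.   ]] [-0.568 -0.386 -0.279  1.677  0.    -0.449]
```

```bash
python3 -m inch '[-0.0188,-0.0435,0,0,0,0, -0.0188,-0.0435,0,0,0,0, -0.0188,-0.0435,0,0,0,0, -0.0188,-0.0435,0,0,0,0, -0.0188,-0.0435,0,0,0,0, 0,0,0.047,0,0,0, 0,0,0.047,0,0,0, 0,0,0.045,0,0,0]' 1; python3 -c "
from h import *
for n in ['top','scene']:
  im=r.get_image(n);cv2.imwrite(f'pics/a_{n}.png',im[:,:,::-1])
a=cv2.imread('pics/a_top.png')[190:330,400:540];b=cv2.imread('pics/a_scene.png')[215:375,265:440]
cv2.imwrite('pics/a.png',np.hstack([cv2.resize(a,(400,400)),cv2.resize(b,(400,400))]))"
```

```text
time_s: 2.5
eef_pos: [0.401, -0.3586, 0.0899]
ee_rot: [0.059, 0.998, 0.0, -0.0]
wrist_force: [-0.0, -1.0, -0.1]
gripper_width: 0.0855
```

View pics/a.png

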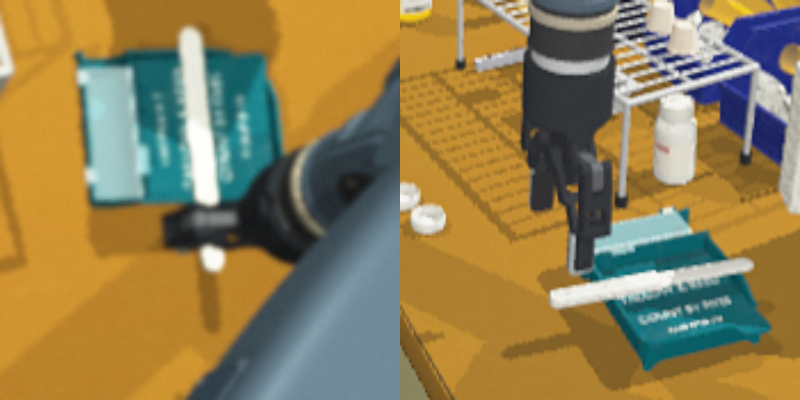

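```bash
python3 -m inch '[0,-0.0015,0.035,0,0,0, 0,0,0.034,0,0,0, 0,0,0,0,0,0, 0,0,0,0,0,0, 0,0,0,0,0,0, 0,0,0,0,0,0, 0,0,0,0,0,0, 0,0,0,0,0,0]' 1; python3 -m inch '[0,0,0,0,0,0, 0,0,0,0,0,0, 0,0,0,0,0,0, 0,0,0,0,0,0, 0,0,0,0,0,0, 0,0,0,0,0,0, 0,0,0,0,0,0, 0,0,0,0,0,0]' 0 90
```

```text
time_s: 3.4
eef_pos: [0.4016, -0.3603, 0.0245]
ee_rot: [0.059, 0.998, -0.001, 0.001]
wrist_force: [0.3, 0.5, -0.1]
gripper_width: 0.0855
time_s: 4.2
eef_pos: [0.401, -0.3597, 0.0233]
ee_rot: [0.059, 0.998, -0.0, -0.0]
wrist_force: [-0.0, 0.7, 0.7]
gripper_width: 0.0139
```

```bash
python3 -m inch '[0,0,-0.01,0,0,0, 0,0,-0.015,0,0,0, 0,0,-0.025,0,0,0, 0,0,-0.03,0,0,0, 0,0,-0.03,0,0,0, 0,0,0,0,0,0, 0,0,0,0,0,0, 0,0,0,0,0,0]'; python3 -c "
from h import *
for n in ['top','scene']:
  im=r.get_image(n);cv2.imwrite(f'pics/b_{n}.png',im[:,:,::-1])
a=cv2.imread('pics/b_top.png')[190:330,400:540];b=cv2.imread('pics/b_scene.png')[215:375,265:440]
cv2.imwrite('pics/b.png',np.hstack([cv2.resize(a,(400,400)),cv2.resize(b,(400,400))]))"
```

```text
time_s: 5.0
eef_pos: [0.4007, -0.3593, 0.1327]
ee_rot: [0.059, 0.998, 0.0, -0.0]
wrist_force: [0.4, 0.4, -0.2]
gripper_width: 0.0135
```

View pics/b.png

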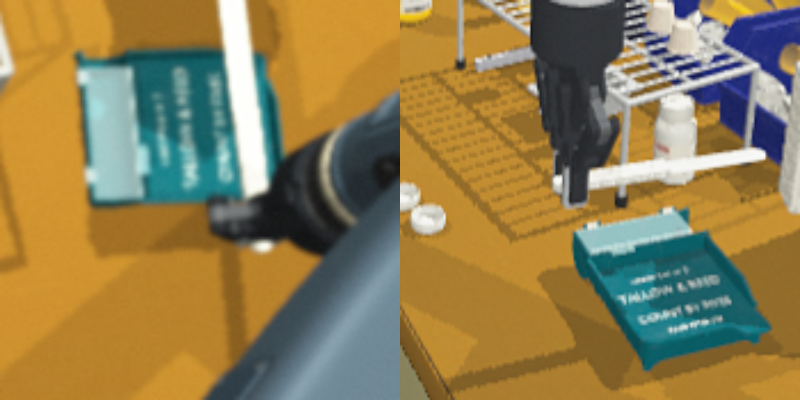

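```bash
python3 -c "
from h import *
a=cv2.imread('pics/b_top.png')[160:290,440:540];b=cv2.imread('pics/b_scene.png')[255:325,320:450]
print(a.shape,b.shape)
cv2.imwrite('pics/b1.png',cv2.resize(a,None,fx=4.5,fy=4.5,interpolation=cv2.INTER_CUBIC));cv2.imwrite('pics/b2.png',cv2.resize(b,None,fx=6,fy=6,interpolation=cv2.INTER_CUBIC))"
```

```text
(130, 100, 3) (70, 130, 3)
```

View pics/b1.png

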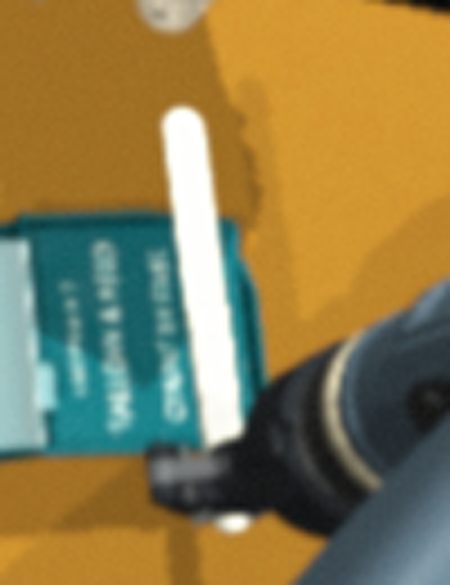

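View pics/b2.png

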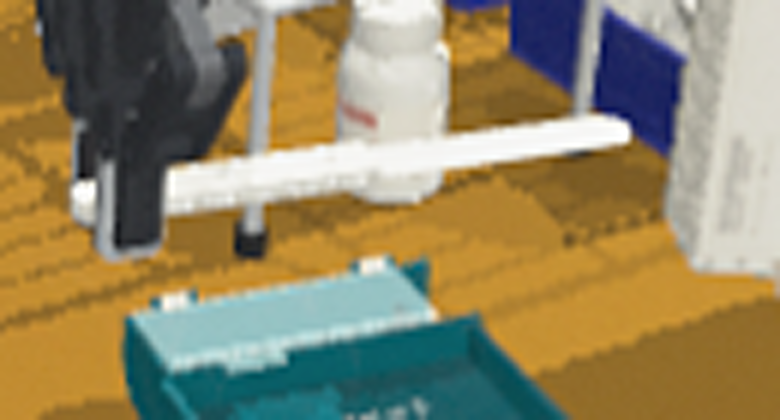

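```bash
cat >> h.py <<'E'
def tri(a,b):
    (o1,d1),(o2,d2)=ray("top",a),ray("scene",b); d1=d1/np.linalg.norm(d1);d2=d2/np.linalg.norm(d2)
    s=np.linalg.lstsq(np.c_[d1,-d2],o2-o1,rcond=None)[0]; p,q=o1+d1*s[0],o2+d2*s[1]; return (p+q)/2,np.linalg.norm(p-q)
E
python3 -c "
from h import *
np.set_printoptions(precision=4,suppress=True)
t,e=tri((480.4,184),(425.2,276.7));h,e2=tri((492,277.8),(332.2,289.2));print(t,e,h,e2,np.linalg.norm(t-h),t-h,(t-h)[2]/.2)
print(r.get_state()['eef_pos'])"
```

```text
[ 0.591  -0.3851  0.141 ] 0.0009106981879894687 [ 0.3841 -0.3601  0.1484] 0.0015528380677721795 0.20848884478974924 [ 0.2069 -0.025  -0.0074] -0.036946941246574355
[ 0.4004 -0.3588  0.1318]
```

```bash
cat >> h.py <<'E'
RK=np.array([.631,-.011]);A=.08;EX=np.array([np.cos(A),np.sin(A)]);EY=np.array([-EX[1],EX[0]])
np.set_printoptions(precision=4,suppress=True)
def w(x,y): return RK+x*EX+y*EY
def rk(p): p=np.array(p[:2])-RK; return np.array([p@EX,p@EY])
def st():
    s=r.get_state();M=R.from_quat(s['ee_rot']).as_matrix();x=-M[:,0]
    print('t',round(s['time_s'],2),'tcp',s['eef_pos'],'rack',rk(s['eef_pos']),'yaw',np.arctan2(x[1],x[0]).round(4),'pitchup',x[2].round(4),'F',s['wrist_force'].round(2),'g',round(s['gripper_width'],4));return s,M
def to(x,y,z):
    s,M=st(); d=np.r_[w(x,y),z]-s['eef_pos']; t=M.T@d; print('tool delta',t,'norm',np.linalg.norm(t).round(4)); return t
E
python3 -m inch '[0.045,0,0,0,0,-0.05, 0.045,0,0,0,0,-0.05, 0,0,0,0,0,-0.05, 0,0,0,0,0,-0.05, 0,0,0,0,-0.03,0, 0,0,0,0,0,0, 0,0,0,0,0,0, 0,0,0,0,0,0]'
python3 -c "
from h import *
to(-.32,-.075,.07)"
```

```text
time_s: 5.9
eef_pos: [0.3115, -0.3513, 0.1332]
ee_rot: [-0.041, 0.999, 0.001, 0.015]
wrist_force: [0.7, 0.1, 0.2]
gripper_width: 0.0139
t 5.9 tcp [ 0.3115 -0.3513  0.1332] rack [-0.3456 -0.3136] yaw 0.0819 pitchup 0.0298 F [0.73 0.07 0.15] g 0.0139
tool delta [-0.0242  0.2386  0.064 ] norm 0.2482
```

```bash
python3 -m inch '[-0.004,0.0398,0.0107,0,0,0, -0.004,0.0398,0.0107,0,0,0, -0.004,0.0398,0.0107,0,0,0, -0.004,0.0398,0.0107,0,0,0, -0.004,0.0398,0.0107,0,0,0, -0.004,0.0398,0.0107,0,0,0, 0,0,0,0,0,0, 0,0,0,0,0,0]'
python3 -c "
from h import *
for n in ['top','scene']:
  im=r.get_image(n);cv2.imwrite(f'pics/c_{n}.png',im[:,:,::-1])
a=cv2.imread('pics/c_top.png')[130:340,200:440];b=cv2.imread('pics/c_scene.png')[190:320,230:430]
cv2.imwrite('pics/c1.png',cv2.resize(a,None,fx=2.8,fy=2.8,interpolation=cv2.INTER_CUBIC));cv2.imwrite('pics/c2.png',cv2.resize(b,None,fx=4,fy=4,interpolation=cv2.INTER_CUBIC))
to(-.168,-.075,.008)"
```

```text
time_s: 6.7
eef_pos: [0.3179, -0.1105, 0.0698]
ee_rot: [-0.043, 0.999, 0.0, 0.015]
wrist_force: [0.3, -0.9, -0.3]
gripper_width: 0.014
t 6.8 tcp [ 0.3184 -0.112   0.0705] rack [-0.3197 -0.0757] yaw 0.0819 pitchup 0.031 F [-0.18  0.71 -0.8 ] g 0.0139
tool delta [-0.1497  0.0005  0.0672] norm 0.1641
```

View pics/c1.png

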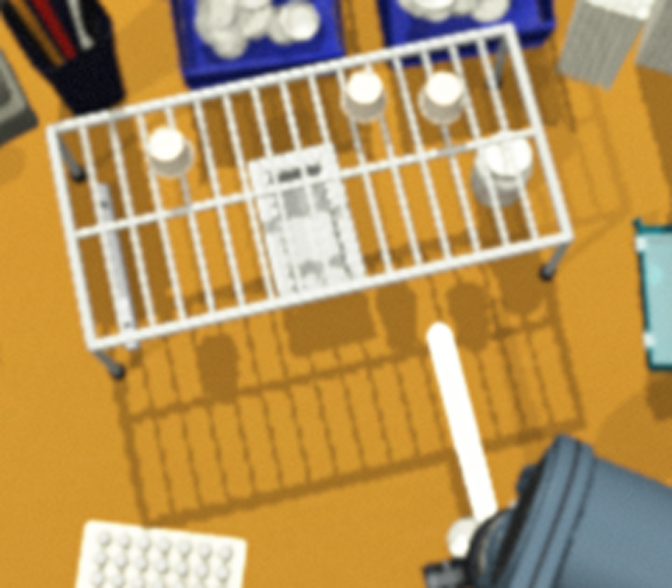

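View pics/c2.png

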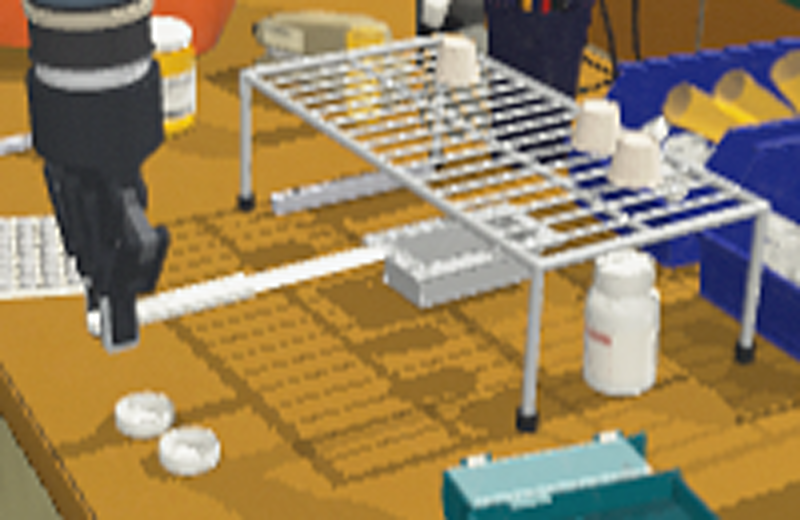

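```bash
python3 -c "
from h import *
for p in [(368,323),(388,316)]:
  P=plane('top',p,.01);print(P,rk(P))
P=plane('top',(200+438/2.8,130+330/2.8),.085);print('tip',P,rk(P))
print(tri((200+438/2.8,130+325/2.8),(230+389/4,190+255/4)))
"
```

```text
[ 0.3374 -0.102   0.01  ] [-0.3    -0.0672]
[ 0.346  -0.1508  0.01  ] [-0.2953 -0.1166]
tip [ 0.502 -0.097  0.085] [-0.1354 -0.0754]
(array([ 0.5095, -0.0991,  0.0824]), np.float64(0.006106163671437313))
```

```bash
python3 -m inch '[-0.04,0,0.012,0,0,0, -0.04,0,0.012,0,0,0, -0.035,0,0.021,0,0,0, -0.035,0,0.020,0,0,0, 0,0,0,0,0,0, 0,0,0,0,0,0, 0,0,0,0,0,0, 0,0,0,0,0,0]'
python3 -c "
from h import *
for n in ['top','scene']:
  im=r.get_image(n);cv2.imwrite(f'pics/d_{n}.png',im[:,:,::-1])
a=cv2.imread('pics/d_top.png')[130:340,200:440];b=cv2.imread('pics/d_scene.png')[190:320,230:430]
cv2.imwrite('pics/d1.png',cv2.resize(a,None,fx=2.8,fy=2.8,interpolation=cv2.INTER_CUBIC));cv2.imwrite('pics/d2.png',cv2.resize(b,None,fx=4,fy=4,interpolation=cv2.INTER_CUBIC))
to(-.168,-.03,.008)"
```

```text
time_s: 7.6
eef_pos: [0.4692, -0.0997, 0.0109]
ee_rot: [-0.04, 0.999, 0.0, 0.016]
wrist_force: [-0.2, 0.1, -0.7]
gripper_width: 0.014
t 7.7 tcp [ 0.4693 -0.0994  0.0108] rack [-0.1683 -0.0752] yaw 0.0812 pitchup 0.0324 F [-0.72  0.58 -0.06] g 0.0139
tool delta [-0.0002  0.0452  0.0028] norm 0.0453
```

View pics/d1.png

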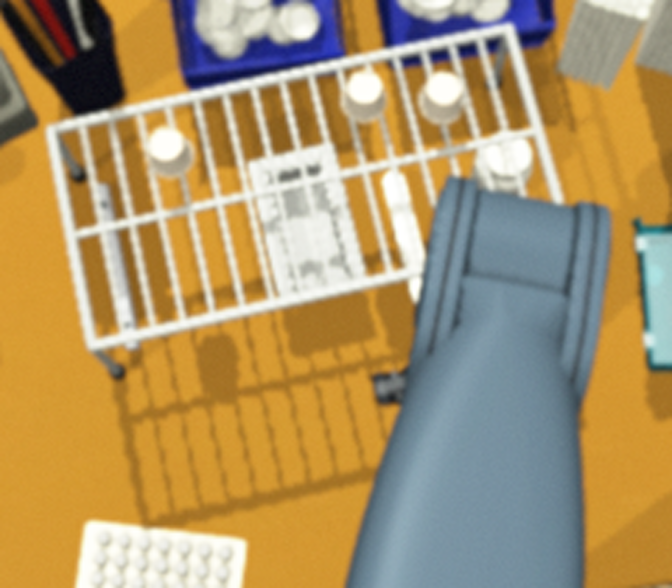

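View pics/d2.png

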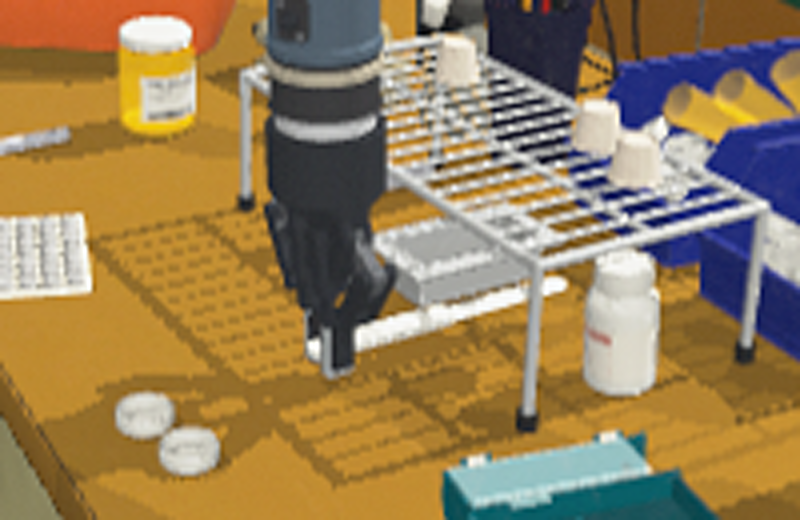

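```bash
python3 -c "
from h import *
p,e=tri((200+393/2.8,130+173/2.8),(230+567/4,190+285/4));print(p,e,rk(p))
P=plane('top',(200+393/2.8,130+173/2.8),.024);print(rk(P))
b=cv2.imread('pics/d_scene.png')[235:285,300:380]
cv2.imwrite('pics/d3.png',cv2.resize(b,None,fx=9,fy=9,interpolation=cv2.INTER_CUBIC))
"
```

```text
[ 0.6589 -0.0891  0.0247] 0.004044508000126104 [ 0.0216 -0.0801]
[ 0.0199 -0.0792]
```

View pics/d3.png

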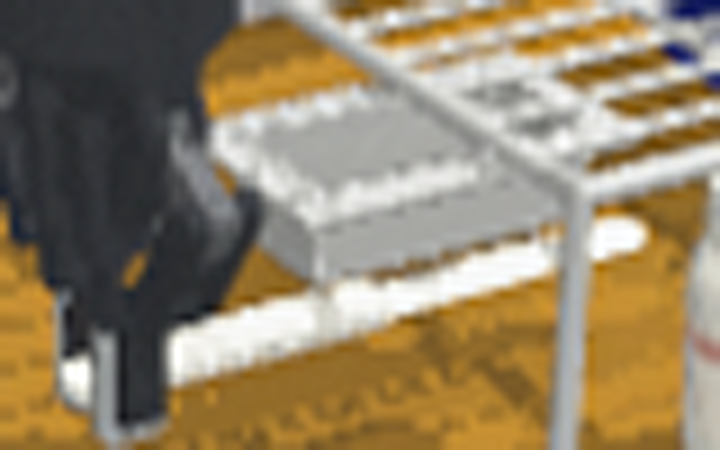

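```bash
python3 -m inch '[0,0,0.003,0,0,-0.02, 0,0.01,0,0,0,0, 0,0.01,0,0,0,0, 0,0.01,0,0,0,0, 0,0.009,0,0,0,0, 0,0.007,0,0,0,0, 0,0,0,0,0,0, 0,0,0,0,0,0]'
python3 -c "
from h import *
for n in ['top','scene']:
  im=r.get_image(n);cv2.imwrite(f'pics/e_{n}.png',im[:,:,::-1])
a=cv2.imread('pics/e_top.png')[150:260,250:370];b=cv2.imread('pics/e_scene.png')[225:285,300:400]
cv2.imwrite('pics/e1.png',cv2.resize(a,None,fx=5,fy=5,interpolation=cv2.INTER_CUBIC));cv2.imwrite('pics/e2.png',cv2.resize(b,None,fx=8,fy=8,interpolation=cv2.INTER_CUBIC))
st()"
```

```text
time_s: 8.5
eef_pos: [0.4645, -0.0527, 0.0064]
ee_rot: [-0.052, 0.999, 0.0, 0.015]
wrist_force: [-0.2, 0.8, 0.3]
gripper_width: 0.0141
t 8.6 tcp [ 0.4646 -0.0531  0.0064] rack [-0.1692 -0.0287] yaw 0.1021 pitchup 0.0301 F [-0.16 -0.18 -0.73] g 0.014
```

View pics/e1.png

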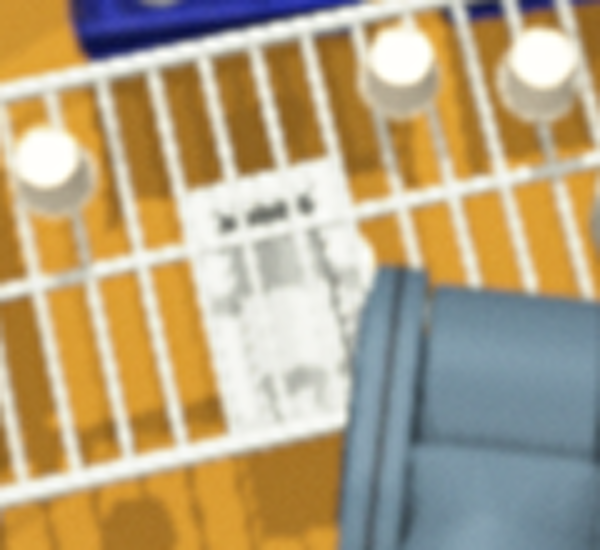

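View pics/e2.png

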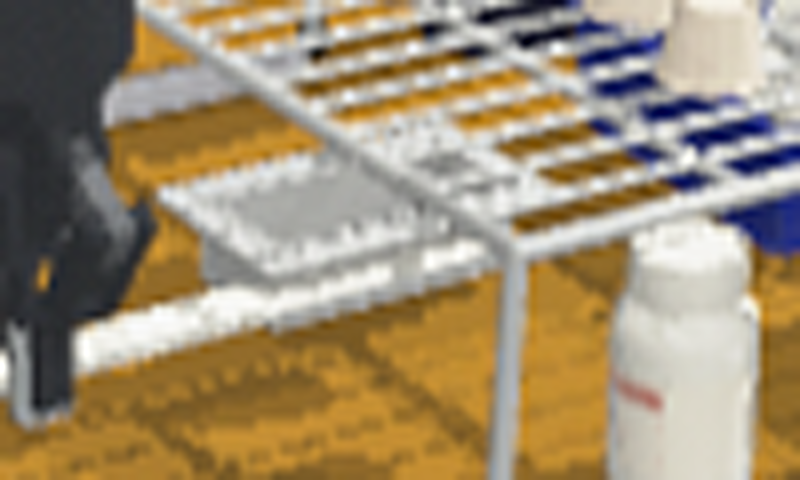

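```bash
python3 -m inch '[0,0.001,-0.004,0,0,0, 0,0.001,-0.004,0,0,0, 0,0.002,-0.003,0,0,0, 0,0.003,-0.004,0,0,0, 0,0.004,-0.004,0,0,0, 0,0.005,-0.004,0,0,0, 0,0,0,0,0,0, 0,0,0,0,0,0]'
cat > v.py <<'E'
import sys
from h import *
k=sys.argv[1]
T=r.get_image('top')[:,:,::-1];S=r.get_image('scene')[:,:,::-1]
cv2.imwrite(f'pics/{k}_top.png',T);cv2.imwrite(f'pics/{k}_scene.png',S)
a=T[140:260,205:345];b=S[205:285,280:400]
cv2.imwrite(f'pics/{k}.png',np.vstack([cv2.resize(a,(350,300),interpolation=cv2.INTER_CUBIC),cv2.resize(b,(450,300),interpolation=cv2.INTER_CUBIC)[:,:350]]) if 0 else np.hstack([cv2.resize(a,(350,300),interpolation=cv2.INTER_CUBIC),cv2.resize(b,(450,300),interpolation=cv2.INTER_CUBIC)]))
st()
E
python3 v.py f
```

```text
time_s: 9.4
eef_pos: [0.4626, -0.037, 0.0297]
ee_rot: [-0.051, 0.999, 0.0, 0.015]
wrist_force: [0.2, -0.6, 0.2]
gripper_width: 0.0139
t 9.5 tcp [ 0.4624 -0.0372  0.0294] rack [-0.1701 -0.0126] yaw 0.1021 pitchup 0.0305 F [ 0.4  -0.25 -0.44] g 0.0138
```

View pics/f.png

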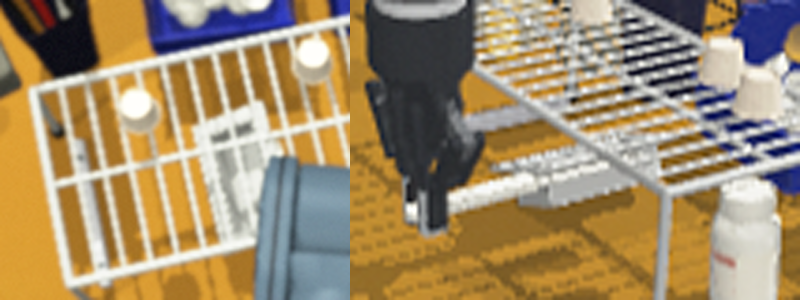

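```bash
python3 -m inch '[0,0.0055,-0.0038,0,0,0, 0,0.006,-0.0034,0,0,0, 0,0.006,-0.0027,0,0,0, 0,0.007,-0.002,0,0,0, 0,0.007,-0.001,0,0,0, 0,0.007,-0.0006,0,0,0, 0,0,0,0,0,0, 0,0,0,0,0,0]'
python3 v.py g
```

```text
time_s: 10.3
eef_pos: [0.4576, 0.0015, 0.0426]
ee_rot: [-0.051, 0.999, 0.0, 0.015]
wrist_force: [0.4, 0.4, -1.2]
gripper_width: 0.0138
t 10.4 tcp [0.4577 0.0011 0.0427] rack [-0.1718  0.0259] yaw 0.1022 pitchup 0.0297 F [ 0.03 -0.62  0.54] g 0.0139
```

View pics/g.png

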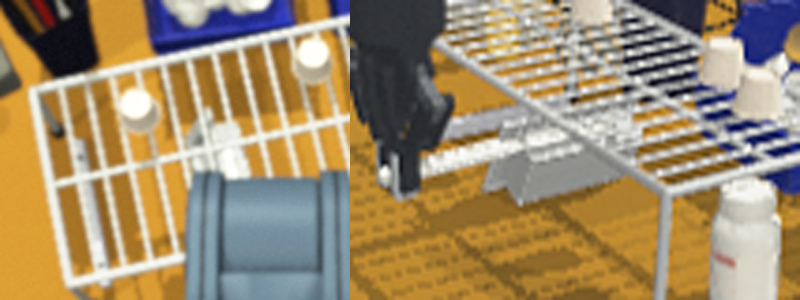

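```bash
python3 -m inch '[0,0.0053,-0.0008,0,0,0, 0,0.0053,-0.0010,0,0,0, 0,0.0053,-0.0014,0,0,0, 0,0.0053,-0.0014,0,0,0, 0,0.0053,-0.0013,0,0,0, 0,0.0053,-0.001,0,0,0, 0,0,0,0,0,0, 0,0,0,0,0,0]'
python3 v.py h1
```

```text
time_s: 11.2
eef_pos: [0.4543, 0.033, 0.0496]
ee_rot: [-0.051, 0.999, 0.0, 0.015]
wrist_force: [-0.7, 0.9, -0.9]
gripper_width: 0.0141
t 11.3 tcp [0.4543 0.0327 0.0496] rack [-0.1727  0.0577] yaw 0.1022 pitchup 0.0297 F [ 0.41 -0.05 -0.85] g 0.0135
```

View pics/h1.png

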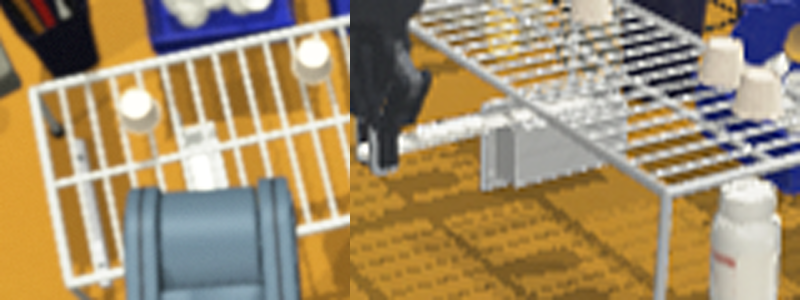

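```bash
python3 -m inch '[0,0.005,-0.0008,0,0,0, 0,0.005,-0.0008,0,0,0, 0,0.005,-0.0003,0,0,0, 0,0.005,0,0,0,0, 0,0.004,0,0,0,0, 0,0,0,0,0,0, 0,0,0,0,0,0, 0,0,0,0,0,0]'
python3 v.py i1
```

```text
time_s: 12.1
eef_pos: [0.4519, 0.0566, 0.0516]
ee_rot: [-0.051, 0.999, 0.0, 0.015]
wrist_force: [-0.5, -0.9, -0.2]
gripper_width: 0.0139
t 12.2 tcp [0.4519 0.0565 0.0516] rack [-0.1731  0.0816] yaw 0.1019 pitchup 0.0301 F [ 1.1  -0.41  0.35] g 0.0137
```

View pics/i1.png

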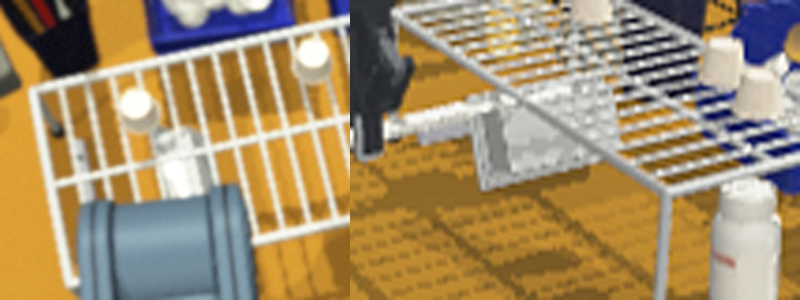

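```bash
python3 -m inch '[0,0.005,0,0,0,0, 0,0.005,0,0,0,0, 0,0.006,-0.001,0,0,0, 0,0.002,-0.021,0,0,0, 0,0,0,0,0,0, 0,0,0,0,0,0, 0,0,0,0,0,0, 0,0,0,0,0,0]'
python3 v.py j1
```

```text
time_s: 13.0
eef_pos: [0.4487, 0.0745, 0.0726]
ee_rot: [-0.051, 0.999, 0.0, 0.014]
wrist_force: [-0.5, 0.6, 0.4]
gripper_width: 0.0143
t 13.1 tcp [0.4488 0.0744 0.0728] rack [-0.1748  0.0997] yaw 0.102 pitchup 0.0286 F [ 0.81 -0.28 -0.41] g 0.0137
```

View pics/j1.png

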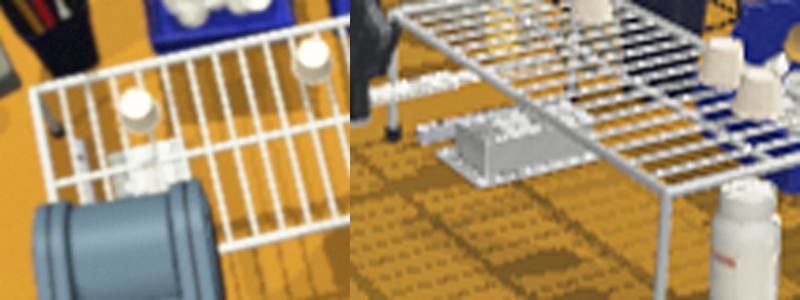

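```bash
python3 -m inch '[0,-0.015,0,0,0,0, 0,-0.02,0,0,0,0, 0,-0.02,0,0,0,0, 0,-0.02,0,0,0,0, 0,-0.01,0,0,0,0, 0,0,0,0,0,0, 0,0,0,0,0,0, 0,0,0,0,0,0]'
python3 v.py k1;python3 -c "
from h import *
a=cv2.imread('pics/k1_top.png')[140:260,205:325];cv2.imwrite('pics/k2.png',cv2.resize(a,None,fx=5,fy=5,interpolation=cv2.INTER_CUBIC))"
```

```text
time_s: 13.9
eef_pos: [0.4578, -0.0093, 0.0735]
ee_rot: [-0.051, 0.999, 0.001, 0.015]
wrist_force: [0.8, 0.4, -0.5]
gripper_width: 0.0141
t 14.0 tcp [ 0.4579 -0.0093  0.0735] rack [-0.1724  0.0155] yaw 0.1033 pitchup 0.0299 F [-0.01 -0.36 -0.62] g 0.0141
```

View pics/k1.png

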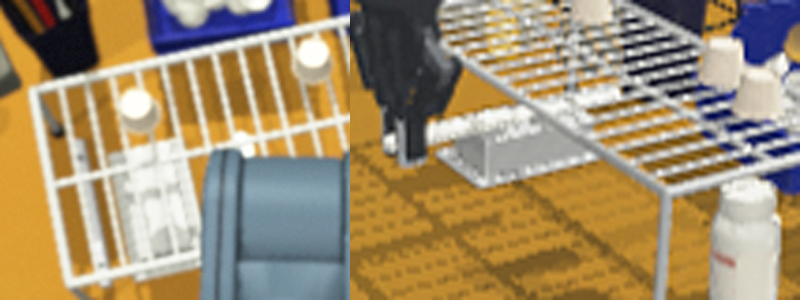

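View pics/k2.png

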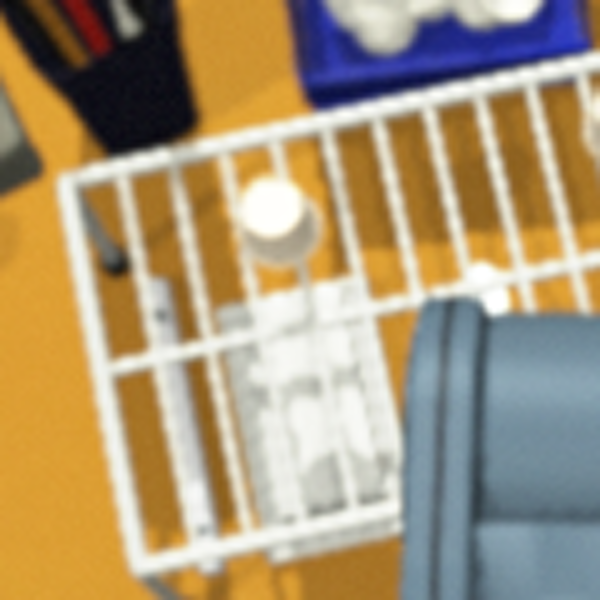

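```bash
python3 -c "
from h import *
f=lambda x,y,z:plane('top',(205+x/5-.4,140+y/5-.4),z)
bl,br,fl,fr=f(217,312,.004),f(362,278,.004),f(275,562,.004),f(402,530,.004)
for n,p in zip(['bl','br','fl','fr'],[bl,br,fl,fr]):print(n,p[:2],rk(p))
print('pan yaw',np.arctan2(*(bl-fl)[[1,0]]),np.arctan2(*(br-fr)[[1,0]]),np.arctan2(*(bl-br)[[1,0]])-np.pi/2)
R1,R2,L1,L2=f(172,283,.014),f(222,568,.014),f(152,283,.014),f(200,570,.014)
for p in (R1,R2,L1,L2):print('rail',p[:2],rk(p))
print(np.arctan2(*(R1-R2)[[1,0]]),np.arctan2(*(L1-L2)[[1,0]]))
a=cv2.imread('pics/k1_top.png')[190:260,230:300];cv2.imwrite('pics/k3.png',cv2.resize(a,None,fx=8,fy=8,interpolation=cv2.INTER_CUBIC))"
```

```text
bl [0.6728 0.1387] [0.0536 0.1459]
br [0.6791 0.0657] [0.054  0.0726]
fl [0.5436 0.1257] [-0.0761  0.1433]
fr [0.5499 0.0632] [-0.0749  0.0805]
pan yaw 0.09986890978994786 0.018879014594361688 0.0858756299100516
rail [0.6876 0.1576] [0.0699 0.1636]
rail [0.5424 0.15  ] [-0.0755  0.1676]
rail [0.6891 0.1674] [0.0722 0.1732]
rail [0.543  0.1605] [-0.074  0.178]
0.0523846922559032 0.046782615983036936
```

View pics/k3.png

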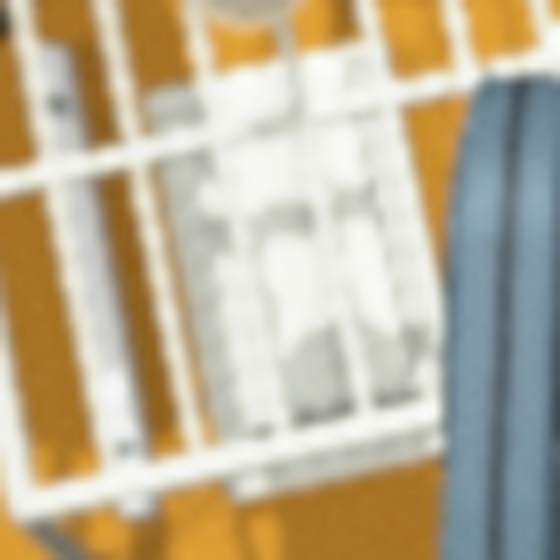

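```bash
python3 -m inch '[-0.008,0,0.02,0,0,0.03, -0.009,0,0.022,0,0,0, 0,0,0.015,0,0,0, 0,0,0.0075,0,0,0, 0,0,0,0,0,0, 0,0,0,0,0,0, 0,0,0,0,0,0, 0,0,0,0,0,0]'
python3 v.py l1; python3 -c "
from h import *
to(-.155,.07,.009)"
```

```text
time_s: 14.8
eef_pos: [0.4778, -0.0086, 0.0108]
ee_rot: [-0.036, 0.999, 0.0, 0.016]
wrist_force: [-0.1, 0.4, -0.6]
gripper_width: 0.0137
t 14.9 tcp [ 0.4775 -0.0085  0.0104] rack [-0.1528  0.0147] yaw 0.0722 pitchup 0.0315 F [ 0.25  0.33 -0.  ] g 0.0139
t 14.9 tcp [ 0.4775 -0.0085  0.0104] rack [-0.1528  0.0147] yaw 0.0722 pitchup 0.0315 F [ 0.25  0.33 -0.  ] g 0.0139
tool delta [0.0027 0.0553 0.0014] norm 0.0553
```

View pics/l1.png

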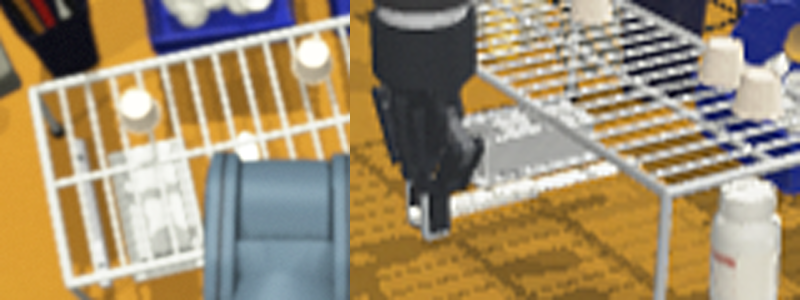

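```bash
python3 -m inch '[0,0.012,0,0,0,0, 0,0.012,0,0,0,0, 0,0.012,0,0,0,0, 0,0.012,0,0,0,0, 0,0.010,0,0,0,0, 0,0.008,0,0,0,0, 0,0.005,0,0,0,0, 0,0,0,0,0,0]'
python3 v.py m1; python3 -c "
from h import *
a=cv2.imread('pics/m1_scene.png')[225:275,285:365];cv2.imwrite('pics/m2.png',cv2.resize(a,None,fx=9,fy=9,interpolation=cv2.INTER_CUBIC))"
```

```text
time_s: 15.7
eef_pos: [0.4717, 0.0631, 0.0096]
ee_rot: [-0.037, 0.999, 0.001, 0.015]
wrist_force: [0.1, 0.6, -0.2]
gripper_width: 0.0136
t 15.8 tcp [0.4718 0.0624 0.0097] rack [-0.1528  0.0859] yaw 0.0724 pitchup 0.03 F [-0.76  0.18 -0.5 ] g 0.0139
```

View pics/m1.png

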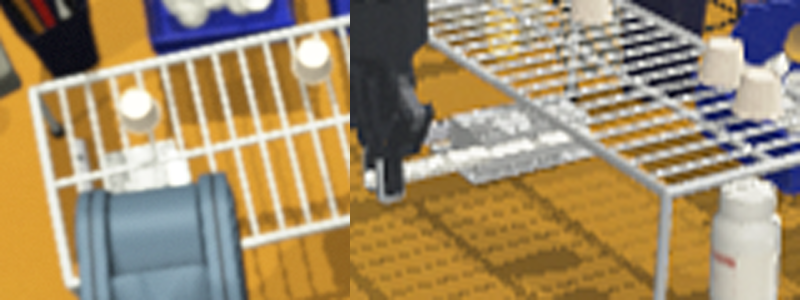

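View pics/m2.png

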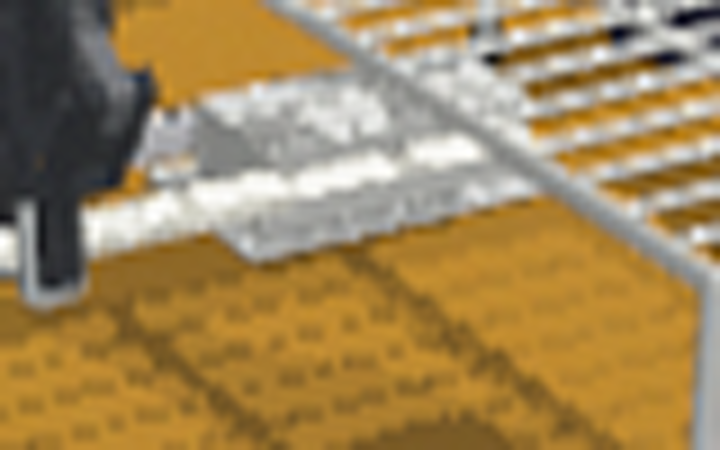

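```bash
python3 -m inch '[0,0.002,0,0,0,0, 0,0.002,0,0,0,0, 0,0.002,0,0,0,0, 0,0.002,0,0,0,0, 0,0.001,0,0,0,0, 0,0,0,0,0,0, 0,0,0,0,0,0, 0,0,0,0,0,0]'
python3 v.py n1; python3 -c "
from h import *
print(np.mean([r.get_state()['wrist_force'] for _ in range(3)],0))
a=cv2.imread('pics/n1_scene.png')[225:275,285:365];cv2.imwrite('pics/n2.png',cv2.resize(a,None,fx=9,fy=9,interpolation=cv2.INTER_CUBIC))"
```

```text
time_s: 16.6
eef_pos: [0.4711, 0.0715, 0.0097]
ee_rot: [-0.036, 0.999, 0.001, 0.015]
wrist_force: [-0.3, -0.4, -1.0]
gripper_width: 0.0135
t 16.7 tcp [0.4711 0.0715 0.0097] rack [-0.1528  0.095 ] yaw 0.0724 pitchup 0.03 F [-0.87  0.02  0.25] g 0.0139
[-0.8748  0.0189  0.2536]
```

View pics/n1.png

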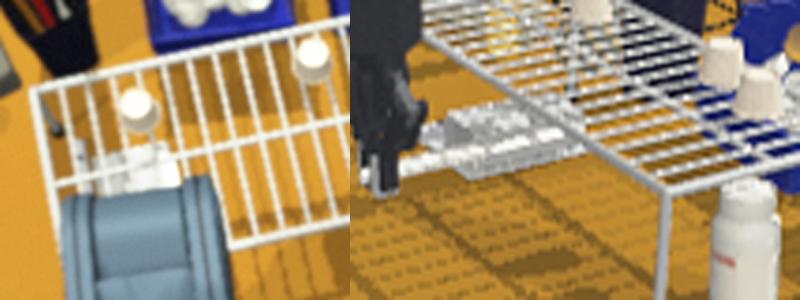

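View pics/n2.png

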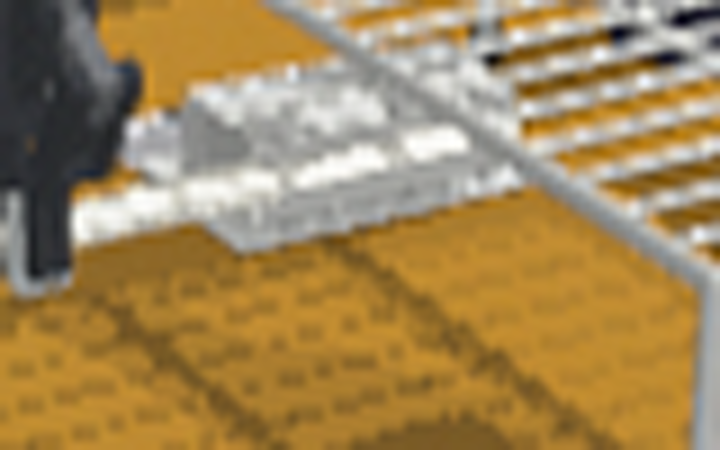

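```bash
python3 -c "
from h import *
a=cv2.imread('pics/n1_top.png')[185:260,215:300];cv2.imwrite('pics/n3.png',cv2.resize(a,None,fx=8,fy=8,interpolation=cv2.INTER_CUBIC))"
```

```text
(no output)
```

View pics/n3.png

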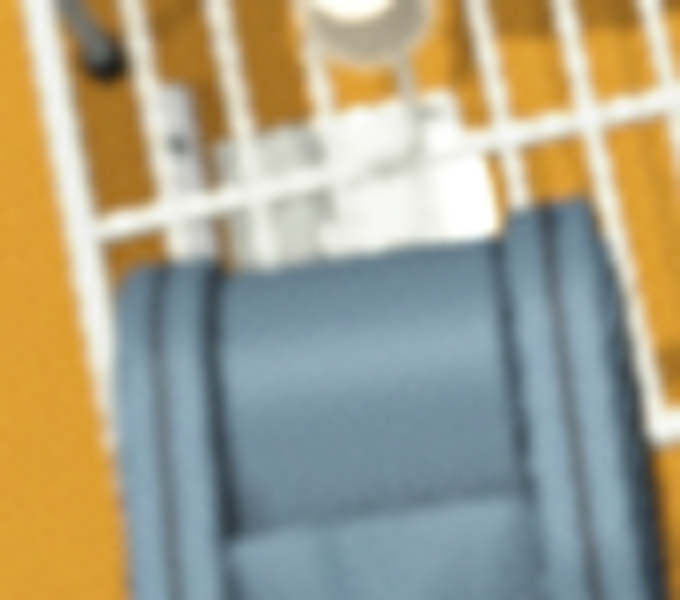

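```bash
python3 -m inch '[0,0.001,0,0,0,0, 0,0.001,0,0,0,0, 0,0.001,0,0,0,0, 0,0.001,0,0,0,0, 0,0.001,0,0,0,0, 0,0,0,0,0,0, 0,0,0,0,0,0, 0,0,0,0,0,0]'
python3 -m inch '[0,0.001,0,0,0,0, 0,0.001,0,0,0,0, 0,0,0,0,0,0, 0,0,0,0,0,0, 0,0,0,0,0,0, 0,0,0,0,0,0, 0,0,0,0,0,0, 0,0,0,0,0,0]'
python3 v.py o1; python3 -c "
from h import *
a=cv2.imread('pics/o1_top.png')[185:260,215:300];b=cv2.imread('pics/o1_scene.png')[225:275,285:365];cv2.imwrite('pics/o3.png',np.vstack([cv2.resize(a[:35],(640,264),interpolation=cv2.INTER_CUBIC),cv2.resize(b,(640,330),interpolation=cv2.INTER_CUBIC)]))"
```

```text
time_s: 17.5
eef_pos: [0.4709, 0.0759, 0.0098]
ee_rot: [-0.036, 0.999, 0.0, 0.015]
wrist_force: [-0.1, -3.7, 0.5]
gripper_width: 0.0138
time_s: 18.3
eef_pos: [0.4711, 0.0775, 0.01]
ee_rot: [-0.035, 0.999, -0.0, 0.015]
wrist_force: [-0.2, -6.0, 1.9]
gripper_width: 0.014
t 18.4 tcp [0.4711 0.0775 0.01  ] rack [-0.1523  0.101 ] yaw 0.071 pitchup 0.0308 F [ 0.4  -5.74  1.16] g 0.0136
```

View pics/o3.png

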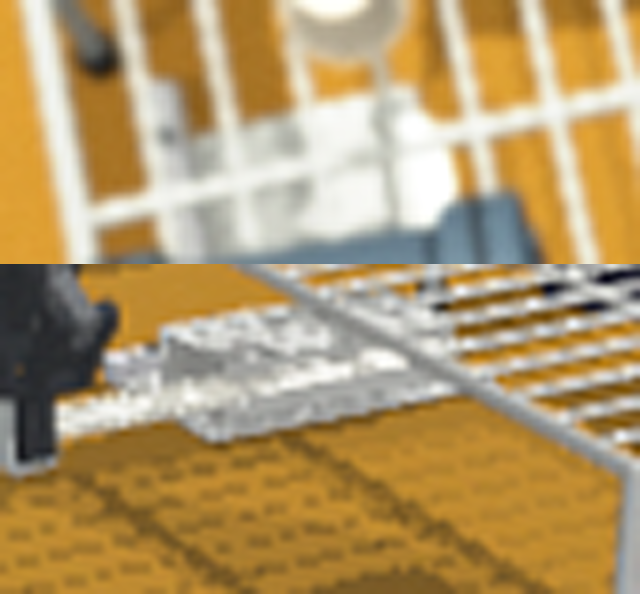

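```bash
python3 -m inch '[0,-0.003,0,0,0,0, 0,-0.01,0,0,0,0, 0,-0.02,0,0,0,0, 0,-0.03,0,0,0,0, 0,-0.035,0,0,0,0, 0,-0.03,0,0,0,0, 0,0,0,0,0,0, 0,0,0,0,0,0]'
python3 v.py p1; python3 -c "
from h import *
a=cv2.imread('pics/p1_top.png')[140:260,205:325];cv2.imwrite('pics/p2.png',cv2.resize(a,None,fx=5,fy=5,interpolation=cv2.INTER_CUBIC))"
```

```text
time_s: 19.2
eef_pos: [0.4795, -0.049, 0.0093]
ee_rot: [-0.036, 0.999, 0.002, 0.015]
wrist_force: [0.6, -0.4, -0.7]
gripper_width: 0.0136
t 19.3 tcp [ 0.4794 -0.0482  0.0093] rack [-0.1541 -0.025 ] yaw 0.0733 pitchup 0.0294 F [ 0.35  0.06 -0.28] g 0.014
```

View pics/p1.png

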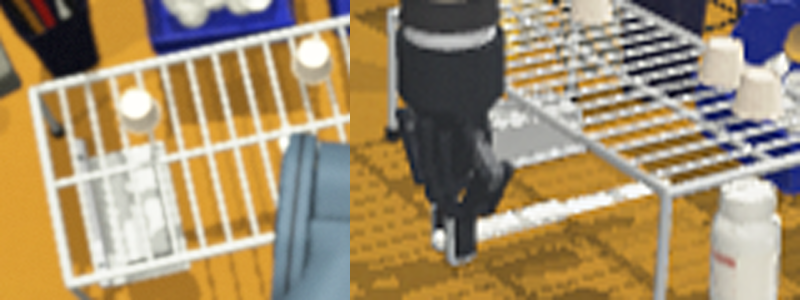

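View pics/p2.png

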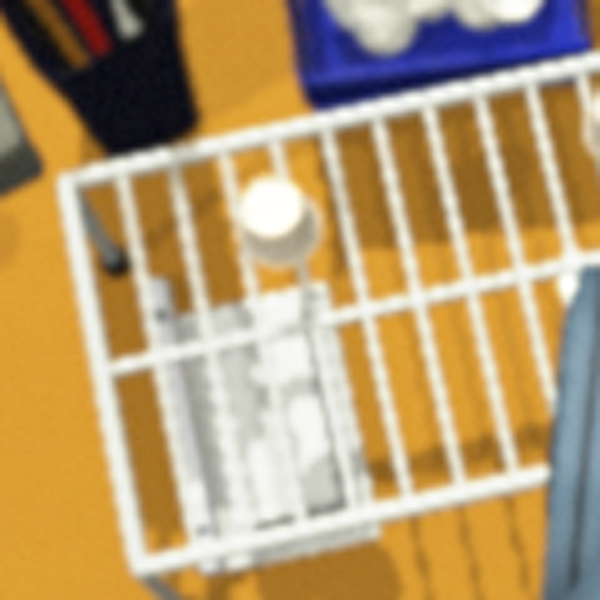

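```bash
python3 -c "
from h import *
f=lambda x,y,z:plane('top',(205+x/5-.4,140+y/5-.4),z)
br,fr,fl=f(325,284,.004),f(379,538,.004),f(205,573,.004)
for p in (br,fr,fl):print(p[:2],rk(p))
print(np.arctan2(*(br-fr)[[1,0]]), np.arctan2(*(fl-fr)[[1,0]])-np.pi/2)
a,b=f(163,283,.014),f(210,572,.014);print(np.arctan2(*(a-b)[[1,0]]),rk(a),rk(b))
to(-.33,-.0,.10)
"
```

```text
[0.6788 0.0841] [0.0553 0.091 ]
[0.5477 0.0747] [-0.0762  0.0921]
[0.5434 0.1598] [-0.0736  0.1772]
0.07182273910018089 0.04994026410049246
0.041438437419530516 [0.0709 0.1679] [-0.0761  0.1736]
t 19.3 tcp [ 0.4794 -0.0482  0.0093] rack [-0.1541 -0.025 ] yaw 0.0733 pitchup 0.0294 F [ 0.35  0.06 -0.28] g 0.014
tool delta [ 0.1734  0.024  -0.0958] norm 0.1995
```

```bash
python3 -m inch '[0,0,-0.015,0,0,0, 0,0,-0.015,0,0,0, 0.03,0,-0.008,0,0,0, 0.045,0,-0.008,0,0,0, 0.045,0,-0.010,0,0,0, 0.045,0,-0.025,0,0,0, 0.025,0,-0.04,0,0,0, 0,0,-0.03,0,0,0]'
python3 -c "
from h import *
s,M=st(); d=np.r_[.4005,-.3603,.09]-s['eef_pos'];y=np.arctan2(-M[1,0],-M[0,0]);print('yawchange',-.10-y, d)
M2=R.from_euler('z',-.10-y).as_matrix()@M;print('after-rot tool delta',M2.T@d,'and for x .36 first',M2.T@(d-[.06,0,0]))"
```

```text
time_s: 20.1
eef_pos: [0.2845, -0.0618, 0.1551]
ee_rot: [-0.036, 0.999, 0.001, 0.015]
wrist_force: [1.5, -0.6, -1.1]
gripper_width: 0.0133
t 20.1 tcp [ 0.2845 -0.0618  0.1551] rack [-0.3494 -0.023 ] yaw 0.0729 pitchup 0.0301 F [ 1.46 -0.64 -1.09] g 0.0133
yawchange -0.1729270525796013 [ 0.116  -0.2985 -0.0651]
after-rot tool delta [-0.1432 -0.2855  0.0692] and for x .36 first [-0.0835 -0.2915  0.0674]
```

```bash
python3 -m inch '[0,0,0,0,0,0.0865, 0,0,0,0,0,0.0865, -0.012,-0.041,0,0,0,0, -0.012,-0.041,0,0,0,0, -0.012,-0.041,0,0,0,0, -0.012,-0.041,0,0,0,0, -0.012,-0.041,0,0,0,0, -0.012,-0.041,0,0,0,0]'
cat > g.py <<'E'
import sys
from h import *
t=np.array([float(v) for v in sys.argv[1:4]]); s,M=st(); print(M.T@(t-s['eef_pos']))
E
python3 g.py .4005 -.3603 .06
```

```text
time_s: 20.9
eef_pos: [0.3349, -0.3158, 0.1547]
ee_rot: [0.049, 0.999, 0.003, 0.015]
wrist_force: [1.4, 0.9, -0.3]
gripper_width: 0.0143
t 20.9 tcp [ 0.3349 -0.3158  0.1547] rack [-0.3195 -0.2801] yaw -0.0987 pitchup 0.0302 F [ 1.42  0.87 -0.3 ] g 0.0143
[-0.0667 -0.0385  0.0965]
```

```bash
python3 -m inch '[-0.033,-0.018,0.02,0,0,0, -0.034,-0.019,0.02,0,0,0, 0,0,0.028,0,0,0, 0,0,0.028,0,0,0, 0,0,0,0,0,0, 0,0,0,0,0,0, 0,0,0,0,0,0, 0,0,0,0,0,0]'
python3 g.py .4005 -.3603 .025; python3 -c "
from h import *
for n in ['top','scene']:
  im=r.get_image(n);cv2.imwrite(f'pics/q_{n}.png',im[:,:,::-1])
a=cv2.imread('pics/q_top.png')[190:330,400:540];b=cv2.imread('pics/q_scene.png')[270:370,310:440]
cv2.imwrite('pics/q.png',np.hstack([cv2.resize(a,(300,300)),cv2.resize(b,(500,385))[:300]]) if 0 else np.hstack([cv2.resize(a,(385,385)),cv2.resize(b,(415,385))]))"
```

```text
time_s: 21.7
eef_pos: [0.4011, -0.3596, 0.0633]
ee_rot: [0.05, 0.999, 0.0, 0.016]
wrist_force: [-1.0, -0.9, -1.1]
gripper_width: 0.0141
t 21.7 tcp [ 0.4011 -0.3596  0.0633] rack [-0.2571 -0.3291] yaw -0.1003 pitchup 0.0328 F [-1.   -0.85 -1.15] g 0.0141
[ 0.0017 -0.0009  0.0383]
```

View pics/q.png

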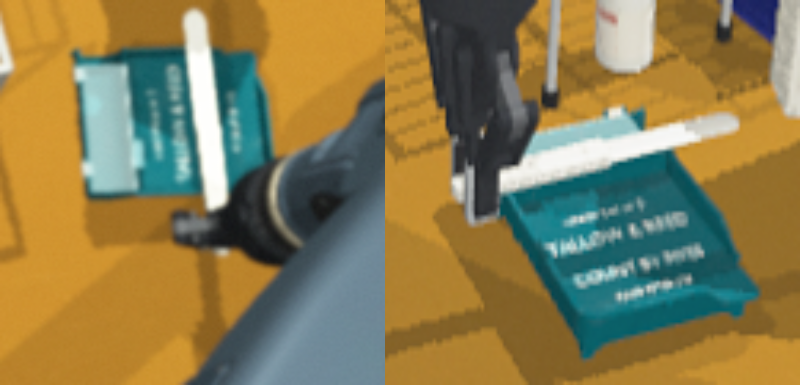

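```bash
python3 -m inch '[0.001,0,0.015,0,0,0, 0,0,0.010,0,0,0, 0,0,0.007,0,0,0, 0,0,0.004,0,0,0, 0,0,0.002,0,0,0, 0,0,0,0,0,0, 0,0,0,0,0,0, 0,0,0,0,0,0]'
python3 -m inch '[0,0,0.001,0,0,0, 0,0,0.001,0,0,0, 0,0,0,0,0,0, 0,0,0,0,0,0, 0,0,0,0,0,0, 0,0,0,0,0,0, 0,0,0,0,0,0, 0,0,0,0,0,0]'; python3 -c "
from h import *
for n in ['scene']:
  im=r.get_image(n);cv2.imwrite(f'pics/r_{n}.png',im[:,:,::-1])
b=cv2.imread('pics/r_scene.png')[270:370,310:440]
cv2.imwrite('pics/r.png',cv2.resize(b,None,fx=6,fy=6,interpolation=cv2.INTER_CUBIC));st()"
```

```text
time_s: 22.6
eef_pos: [0.4003, -0.3588, 0.0233]
ee_rot: [0.05, 0.999, 0.002, 0.015]
wrist_force: [0.6, 0.1, -1.4]
gripper_width: 0.014
time_s: 23.4
eef_pos: [0.4003, -0.3588, 0.0211]
ee_rot: [0.05, 0.999, 0.002, 0.015]
wrist_force: [-1.3, -0.7, 3.0]
gripper_width: 0.0138
t 23.45 tcp [ 0.4003 -0.3587  0.0211] rack [-0.2577 -0.3282] yaw -0.1009 pitchup 0.0301 F [-0.28 -0.35  3.3 ] g 0.0137
```

View pics/r.png

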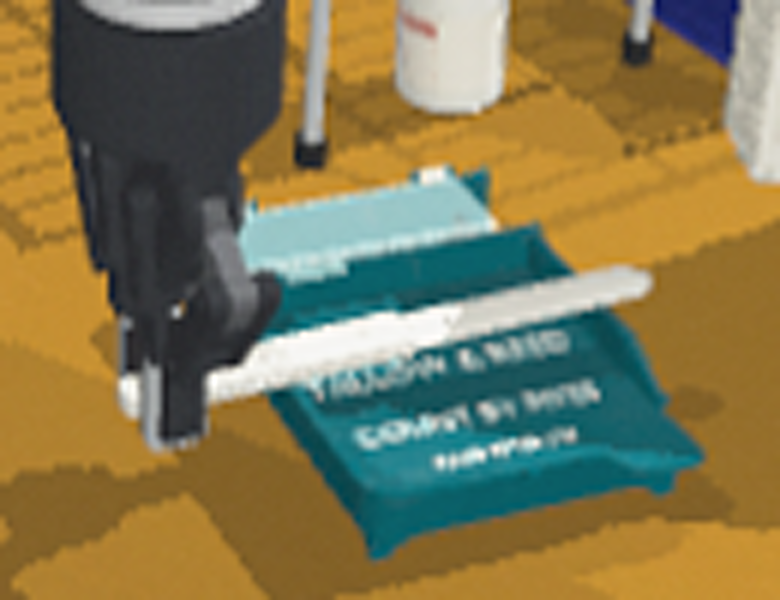

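```bash
python3 -m inch '[0,0,0,0,0,0, 0,0,0,0,0,0, 0,0,0,0,0,0, 0,0,0,0,0,0, 0,0,0,0,0,0, 0,0,0,0,0,0, 0,0,0,0,0,0, 0,0,0,0,0,0]' 0.9
python3 -m inch '[0,0,-0.02,0,0,0, 0,0,-0.04,0,0,0, 0,0,-0.045,0,0,0, 0,0,-0.045,0,0,0, 0.04,0,-0.02,0,0,0, 0.04,0,0,0,0,0, 0.04,0.02,0,0,0,0, 0.01,0.02,0,0,0,0]' ; python3 -c "
from h import *
for n in ['scene','top']:
  im=r.get_image(n);cv2.imwrite(f'pics/s_{n}.png',im[:,:,::-1])
b=cv2.imread('pics/s_scene.png')[210:350,280:440];a=cv2.imread('pics/s_top.png')[130:300,200:520]
cv2.imwrite('pics/sa.png',cv2.resize(a,None,fx=2.5,fy=2.5,interpolation=cv2.INTER_CUBIC))
cv2.imwrite('pics/sb.png',cv2.resize(b,None,fx=4,fy=4,interpolation=cv2.INTER_CUBIC));st()"
```

```text
time_s: 24.25
eef_pos: [0.4001, -0.3584, 0.0208]
ee_rot: [0.05, 0.999, 0.002, 0.015]
wrist_force: [-0.0, -0.1, -0.4]
gripper_width: 0.0766
time_s: 25.05
eef_pos: [0.267, -0.3052, 0.1872]
ee_rot: [0.052, 0.999, 0.002, 0.014]
wrist_force: [-0.0, -0.0, 0.3]
gripper_width: 0.0767
t 25.15 tcp [ 0.2684 -0.3042  0.1874] rack [-0.3848 -0.2633] yaw -0.1018 pitchup 0.0296 F [-0.64 -0.21  0.6 ] g 0.0768
```

View pics/sa.png

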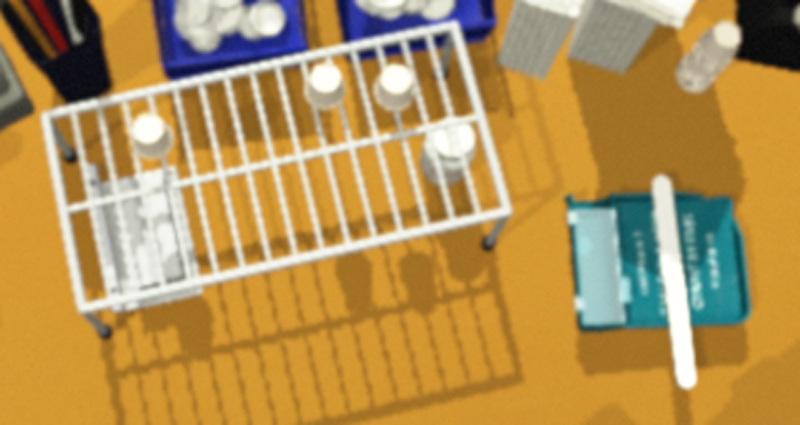

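View pics/sb.png

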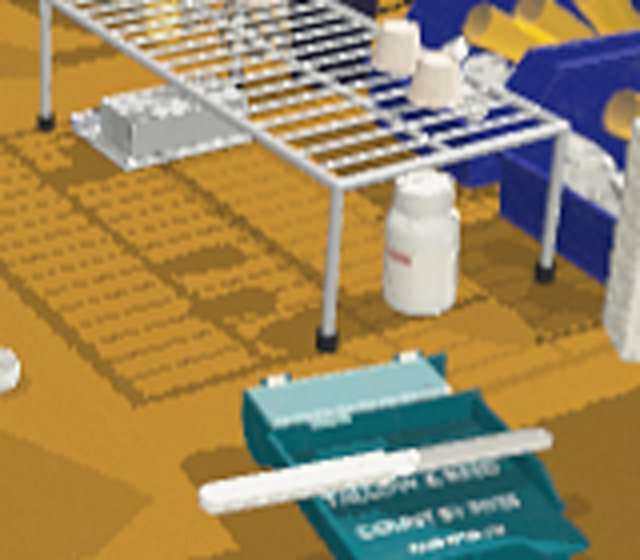

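```bash
python3 -c "
from h import *
b=cv2.imread('pics/s_scene.png')[220:260,285:350];a=cv2.imread('pics/s_top.png')[190:260,225:290]
cv2.imwrite('pics/u.png',np.hstack([cv2.resize(a,(390,420),interpolation=cv2.INTER_CUBIC),cv2.resize(b,(400,420),interpolation=cv2.INTER_CUBIC)]))"
```

```text
(no output)
```

View pics/u.png

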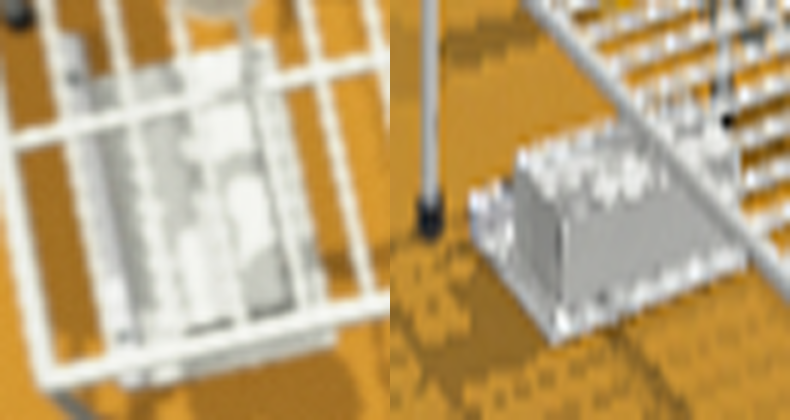

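```bash
python3 -c "
from workcell import r
print(r.hand_in())"
```

```text
the job is handed in; nothing more can be done
None
```

I did the whole job and handed it in at about 25 s of the 72 s allowed; the hand-in gives no verdict. I picked up the spatula from the counting tray and hooked its blade under the pan's right rim. I then rolled the pan over towards the rail and pushed it against the rail until the wrist force reached about 6 N. Last, I laid the spatula back across the tray and moved the arm clear.

**Pan:** it lies flat upside down under the shelf, with no gap to the rail visible in either camera view. Its angle measures 0.05–0.07 rad and the rail's 0.04–0.05 rad, so they agree within about 0.03 rad. Its centre is about 11 mm in front of the rack's centre.

**Spatula:** in the top view its ends lie about 1–3 pixels from where they started, handle towards the robot.

**Shelf, bottle and jar:** I felt no shelf contact, and the bottle looks unmoved in the last pictures. I did not measure the jar again at the end; the arm never went near it after the start.

**One disagreement:** the rail measured about 0.03 rad off the rack's direction, although the description says they are parallel. I squared the pan to the rail as measured.

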